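# Snug a bench hold-down clamp onto a bearing, plus an eighth of a turn

## Robot

A 7-joint arm with a two-finger parallel gripper is mounted at the origin on the work surface; the furniture and walls round the work are solid. World frame = base frame: x ahead of the robot, y to its left, z up, the work surface at z = 0. Lengths are in m, angles in rad, forces in N, time in s.
With the tool pointing down it reaches from about 0.4 to 0.85 m from the base axis. Payload 10.4 kg.
Tool frame: the origin (TCP) lies between the finger pads; the fingertips stand 22 mm ahead of it and the grasp point (between the pads) lies 3 mm ahead of it; z points along the fingers, y is the line along which they close (so a half turn about z gives the same grasp; the last joint's range is limited). The gripper opens to 85 mm and grips with 20 to 120 N. Pads are 22 mm wide; open, the fingers measure 114 mm over their backs; the gripper's body (76 mm by 85 mm) begins 54 mm behind the grasp point. The pads swing forward as they close: fully open they stand 13 mm farther back than shut.
Start: joints at [-1.131, 0.332, -0.065, 1.46, 0.022, 1.35, -0.088], TCP at [0.279, 0.559, 0.253] pointing down, gripper open.
Joint ranges: [-2.6, 2.6], [-0.5, 2.12], [-1.47, 1.34], [0.16, 2.42], [-1.27, 4.41], [0.06, 2.06], [-2.6, 2.6]. Speed limits (rad/s): [2.22, 2.22, 2.79, 2.79, 3.14, 3.14, 3.14].

## Interface

Orientations are given as a unit quaternion [x, y, z, w].
In Python, from workcell import manip, camera, ticket, boxes_of, outline_of gives the robot as it stands.
- The arm moves only by the tool carry_out, never from a script. Its argument "deltas" is a list of rows, each a list of 5 numbers: the shift along the tool's x, y, z as a fraction of full scale, then the turn about the tool's z as a fraction of full scale, then the opening, from -1 (shut) to 1 (fully open), so that 0 is half open. In form: [[tx, ty, tz, spin, gripper], ...]. A call has 1 to 20 rows; each row is the pose to reach, as a shift and turn from the pose commanded when the call began, along the tool's axes at that moment; what a row does not reach only later rows make up. Full scale, the value 1, is 150 mm for a shift and 30 degrees for a turn. A row lasts 1/8 s, in which the tool goes at most 62.5 mm and 10.7 degrees, less where a joint would pass 70% of its speed; a pose out of reach is approached as far as the arm can. A call with a number of a shift or a turn outside -1 to 1 is refused whole. A call with a gripper value outside its range is refused whole. The fingers move at their own pace and stop on an object; "force" is the grip in N (left out, the last holds). Time passes only in rows, so rows that repeat a pose let the fingers close. It gives the time, the measured TCP pose, the force, the opening and the grip force at its end, in the units of the state.
- manip.get_obs(): the state, without advancing time (a new reading comes with each control period).
- camera(name): name is "side" or "top"; returns a dict with "img" (420x560x3 uint8, red, green, blue), "depth" (420x560 float32, m along the optical axis (not along the pixel's ray), 0 where there is no reading), "vertical_fov" (degrees; the focal length in pixels is half the picture's height over the tangent of half this angle, whatever the lens; pixels are square), "cx", "cy" (the principal point, pixels), "R" (3x3) and "t" (3): a world point X has camera coordinates R X + t. Camera axes: x right, y down, z forward; pixel columns grow to the right and rows downward; lengths in m; the calibration is good to about 2 mm. A picture is of the moment at which its call begins.
- ticket.hand_in(): hands the job in; it is judged then, once.
Trained networks look in a picture, given as the dict that the camera call returned (one of the last four; its "shot" number tells which), for a name from the list of things; names that differ only in an ending like _2 or _b are one class to them, and where a whole thing is asked for, a point or a joint stands for the part that bears it (a point fixed in the world has none). Each returns a list of dicts, best first, with "conf" (0 to 1); they miss things now and then, are a little off and sometimes report something else, mostly with a low value. They report only what shows in the picture. A call takes as long as a camera call.
- boxes_of(query, picture): "position" ([x, y, z] in m, in world coordinates, good to about 4 mm: the middle of the surface that is visible of it).
- outline_of(query, picture): "region" (420x560 bool, what is visible of it).
The state is a dict: "clock": time; "joint_pos": joint angles; "joint_velocities": joint speeds; "tau": joint torques, N m; "position": TCP position; "ee_rot": TCP orientation; "ft_force": force on the tool from outside, world axes, zero at the start; "torque": the same for the moment, N m; "grip_width": opening from 0.0 (shut) to 1.0 (fully open); "grasp_force": force on a finger pad.
Only numpy, scipy, OpenCV 4.12 (cv2) and the standard library are available. Lean on these libraries where they do the work, as an engineer would, in place of code of your own. Each camera call takes 0.05 s, during which the arm holds its last target. There are 200 camera calls.

## Task

Two like hold-down clamps stand on the bench, each over a bearing. On the one over the larger bearing, turn the knob clockwise (seen from above) until its pad just touches the bearing, which is when the knob's bar lies in line with the clamp's arm, then add one eighth of a turn (45 degrees), without overtightening, and let go. Leave the bearing where it lies under the pad and leave the other clamp as it is.

Things in the scene. Friction and masses are not known exactly. Their poses are not given: they have to be found in the camera images.
- clamp_a: The clamp to tighten, over the larger bearing; stations of the two clamps vary. Fixed; dark base plate 140x92x9 mm, grey post behind, grey arm (28 mm wide, top at 110 mm) from the post out over the bearing. Origin on the bench top under the knob's axis; x along the arm from knob to post, z up. A 48 mm aluminium collar under the knob has a mark every 45 degrees, one along the arm.
- clamp_a_grip (a point): Where to grip its knob: on the knob's axis, 146 mm above the bench. The knob is an upright steel bar 60 mm long, 12 thick, 38 high (122 to 160 mm above the bench) on a 22 mm hub; collar top at 115 mm. x along the bar, y across it, z up; turns with the knob. The knob stays at this height as it turns, needs at most 0.15 N m and stays where it is left.
- clamp_a_knob (a joint): Turn of that knob, rad, growing clockwise from above. Starts at 0.1 to 0.5; the pad touches the large bearing at 0.70, with the bar along the arm (bar's angle to the arm, anticlockwise from above, = 0.70 minus this value). An eighth turn more is 1.485. The pad sinks 6 mm per rad; after the touch a spring in it resists. Turns on to 2.6.
- clamp_a_pad: Round rubber pad, 42 mm across, under the screw of this clamp; origin at the centre of its underside, 34 mm above the bench when it touches the large bearing. Starts 1 to 4 mm above it.
- bearing_large_mid (a point): Centre of the larger bearing (80 mm across, 22 mm high, bore about 28 mm), loose under the pad on three 3 mm rest buttons on the base plate (bearing's underside at 12 mm); half-way up.
- bearing_large: The same bearing; origin at the centre of its underside.
- clamp_a_seat (a point): Centre of the clamp's three rest buttons, at their top: on the knob's axis, 12 mm above the bench.
- clamp_b_bar_end (a point): End of the bar of the other clamp's knob, 30 mm from its axis and 146 mm above the bench. That clamp is of the same make but stands over the smaller bearing (62 mm across, 16 mm high); leave it alone.

How it is judged:
By the outcome, as a careful person would: the job done as asked, in the order asked, and still so for the second after the job is handed in, with the robot touching nothing.
It also fails if it takes over 32 s, if anything falls off the work surface, if the arm or the gripper's body presses on something with over 40 N, if the wrist force passes 120 N, or if a joint passes its speed limit or range.

## Working session

There is one attempt and no reset: what is moved stays moved. The work goes in short steps, Python scripts to look and compute and a tool call to move; the robot and the scene stay as the last step left them, time stands still between calls to the robot, and variables do not carry over. Pictures are saved under pics/ and viewed, at most 10 in all, crops included, and the job is handed in when it is done.

Besides the shell and the picture viewer there is one more tool, called as name(argument=value, ...) on one line, values as JSON. carry_out: Moves the arm, as the interface text tells. Its arguments: {"type":"object","properties":{"deltas":{"type":"array","items":{"type":"array","items":{"type":"number"}}},"force":{"type":"number"}},"required":["deltas"]}

```bash
mkdir -p pics
cat > h.py <<'E'
import numpy as np,cv2
from workcell import manip,camera,ticket,boxes_of,outline_of
def save(p,n,crop=None,s=1):
    im=p['img'][...,::-1]
    if crop: im=im[crop[0]:crop[1],crop[2]:crop[3]]
    cv2.imwrite('pics/'+n,cv2.resize(im,None,fx=s,fy=s,interpolation=cv2.INTER_CUBIC))
def cloud(p):
    d=p['depth'];f=d.shape[0]/2/np.tan(np.radians(p['vertical_fov']/2))
    v,u=np.mgrid[:d.shape[0],:d.shape[1]]
    c=np.stack([(u-p['cx'])/f*d,(v-p['cy'])/f*d,d],-1)
    return (c-p['t'])@p['R']
E
python3 - <<'E'
from h import *
o=manip.get_obs();print({k:np.round(o[k],3) for k in('clock','position','ee_rot','ft_force','grip_width')})
T=camera('top');S=camera('side')
save(T,'t1.png');save(S,'s1.png')
for n,p in(('T',T),('S',S)):
    print(n,[k for k in p if k not in('img','depth')])
    for q in('clamp_a','clamp_a_grip','bearing_large','clamp_b_bar_end','clamp_a_pad'):
        print(n,q,[(np.round(b['position'],3).tolist(),round(b['conf'],2)) for b in boxes_of(q,p)][:3])
E
```

```text
{'clock': np.float64(0.0), 'position': array([0.279, 0.559, 0.253]), 'ee_rot': array([ 0.229,  0.973, -0.001, -0.   ]), 'ft_force': array([ 0.889, -0.01 , -0.147]), 'grip_width': np.float64(1.003)}
T ['vertical_fov', 'cx', 'cy', 'R', 't', 'shot']
T clamp_a [([0.59, -0.017, 0.04], 0.86)]
T clamp_a_grip [([0.577, -0.007, 0.16], 0.89)]
T bearing_large [([0.565, -0.024, 0.03], 0.63), ([0.578, -0.01, 0.158], 0.44)]
T clamp_b_bar_end [([0.595, -0.262, 0.16], 0.57)]
T clamp_a_pad [([0.57, -0.02, 0.044], 0.64)]
S ['vertical_fov', 'cx', 'cy', 'R', 't', 'shot']
S clamp_a [([0.596, -0.0, 0.05], 0.82)]
S clamp_a_grip [([0.58, -0.0, 0.144], 0.94)]
S bearing_large [([0.577, 0.016, 0.034], 0.93), ([0.582, 0.006, 0.146], 0.71)]
S clamp_b_bar_end [([0.597, -0.261, 0.141], 0.62)]
S clamp_a_pad [([0.576, 0.007, 0.052], 0.52)]
```

View pics/t1.png

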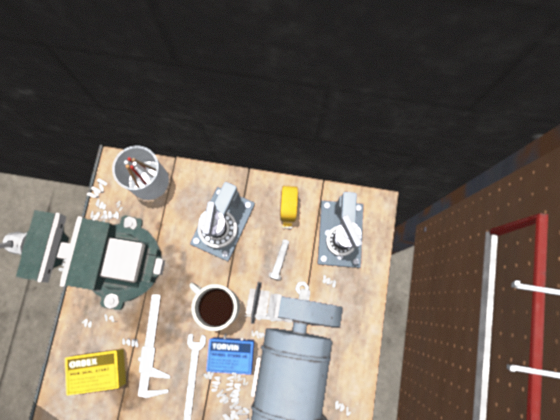

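View pics/s1.png

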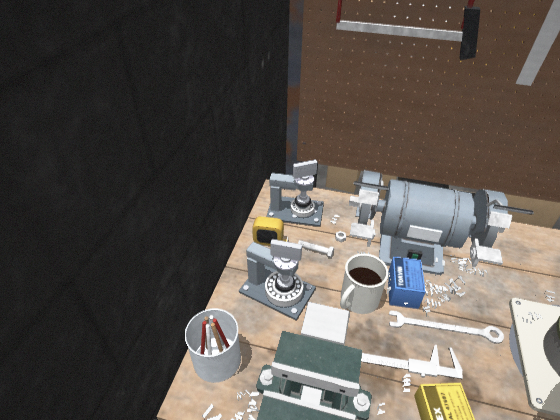

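The top picture shows one clamp at about px (215,222) and the other at (342,232). In the side picture they are at (285,270) and (298,197). The near-left clamp's bearing looks larger, so I'll check that and fit the bar and arm.

Run:
```python
from h import *
T=camera('top');S=camera('side')
PT=cloud(T).reshape(-1,3);PS=cloud(S).reshape(-1,3)
print('T R',np.round(T['R'],2).tolist(),'campos',np.round(-T['R'].T@T['t'],2),np.round(-S['R'].T@S['t'],2))
def fit(P,n):
    r=cv2.minAreaRect((P[:,:2]*1000).astype(np.float32)); print(n,len(P),'z',np.round(np.median(P[:,2]),4),'rect',np.round(r[0],1),np.round(r[1],1),round(r[2],1))
    c=P[:,:2].mean(0);w,V=np.linalg.eigh(np.cov(P[:,:2].T));v=V[:,1];print('   mean',np.round(c,4),'dir deg',round(np.degrees(np.arctan2(v[1],v[0]))%180,1),'sd',np.round(np.sqrt(w)*1000,1))
for nm,c in(('A',(.577,-.003)),('B',(.597,-.262))):
  for cn,P in(('T',PT),('S',PS)):
    d=np.hypot(P[:,0]-c[0],P[:,1]-c[1])
    fit(P[(d<.045)&(P[:,2]>.154)&(P[:,2]<.166)],nm+cn+' bar')
    fit(P[(d<.14)&(P[:,2]>.107)&(P[:,2]<.1125)],nm+cn+' arm')
    q=P[(d<.07)&(P[:,2]>.022)&(P[:,2]<.038)]; fit(q,nm+cn+' brg'); 
    q=P[(d<.12)&(P[:,2]>.006)&(P[:,2]<.0115)]; fit(q,nm+cn+' plate')
P=cloud(T)
print('high things',[(np.round(np.nanmax(PT[(abs(PT[:,0]-x)<.06)&(abs(PT[:,1]-y)<.06),2]),3) if ((abs(PT[:,0]-x)<.06)&(abs(PT[:,1]-y)<.06)).any() else None,x,y) for x in(.35,.47,.59,.71) for y in(.25,.13,.01,-.11)])
save(S,'s2.png',(150,330,220,360),4)
```

```text
T R [[0.16, -0.99, 0.0], [-0.97, -0.16, -0.2], [0.2, 0.03, -0.98]] campos [ 0.45 -0.15  0.94] [0.47 0.49 0.71]
AT bar 215 z 0.1586 rect [578.8  -5.1] [59.  12.6] 1.1
   mean [ 0.5783 -0.0055] dir deg 1.4 sd [ 3.5 17.1]
AT arm 445 z 0.1093 rect [558.5  19.2] [ 62.5 223.9] 55.6
   mean [ 0.6106 -0.0069] dir deg 147.4 sd [11.7 60.2]
AT brg 538 z 0.0313 rect [583.4 -15.7] [69.9 99.5] 38.4
   mean [ 0.5717 -0.0156] dir deg 136.6 sd [16.1 25.6]
AT plate 881 z 0.0084 rect [596.6  -9.5] [ 92.  139.6] 75.4
   mean [ 0.5871 -0.0212] dir deg 154.5 sd [28.  48.2]
AS bar 192 z 0.159 rect [578.1  -2.7] [59.3 13.8] 1.6
   mean [ 0.5777 -0.0016] dir deg 1.7 sd [ 3.6 17.2]
AS arm 298 z 0.1097 rect [609.3  -7.1] [ 29.3 107.5] 69.3
   mean [ 0.6275 -0.0126] dir deg 157.4 sd [ 7.4 24.8]
AS brg 742 z 0.0315 rect [593.1   1.3] [106.3  74.7] 4.7
   mean [0.5825 0.0065] dir deg 168.1 sd [20.1 27.8]
AS plate 935 z 0.0087 rect [5.671e+02 2.000e-01] [ 92.5 199.8] 77.2
   mean [0.5933 0.0081] dir deg 174.4 sd [26.9 47.4]
BT bar 218 z 0.159 rect [ 598.2 -266.2] [58.8 12.6] 33.4
   mean [ 0.5978 -0.2657] dir deg 
[... 649 characters left out ...]
n [ 0.6034 -0.2523] dir deg 7.8 sd [12.5 28.2]
BS plate 724 z 0.0088 rect [ 592.7 -243.8] [181.9 164.8] 24.1
   mean [ 0.6066 -0.2512] dir deg 3.2 sd [27.2 44.2]
high things [(np.float64(0.046), 0.35, 0.25), (np.float64(0.05), 0.35, 0.13), (np.float64(0.097), 0.35, 0.01), (np.float64(0.18), 0.35, -0.11), (np.float64(0.161), 0.47, 0.25), (np.float64(0.16), 0.47, 0.13), (np.float64(0.097), 0.47, 0.01), (np.float64(0.944), 0.47, -0.11), (np.float64(0.161), 0.59, 0.25), (np.float64(0.16), 0.59, 0.13), (np.float64(0.164), 0.59, 0.01), (np.float64(0.07), 0.59, -0.11), (np.float64(0.103), 0.71, 0.25), (np.float64(0.132), 0.71, 0.13), (np.float64(0.112), 0.71, 0.01), (np.float64(0.07), 0.71, -0.11)]
```

View pics/s2.png

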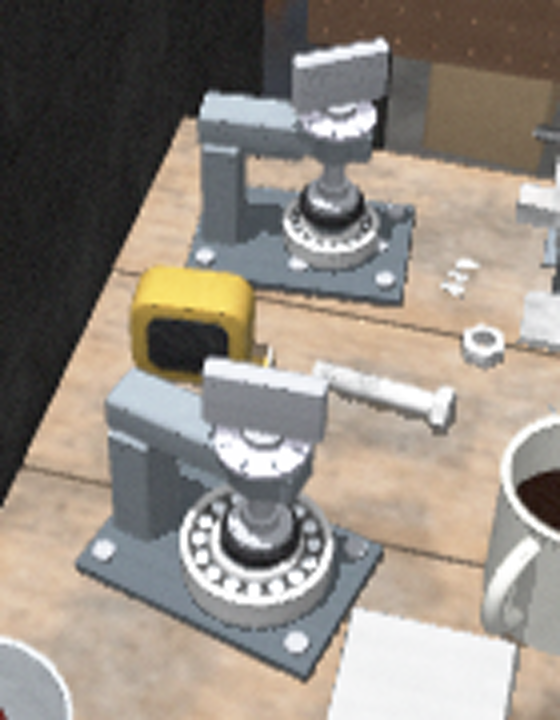

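Clamp A, at the axis (0.578,-0.004), is clearly the one with the larger bearing. Its arm runs at about -14.6° and its bar at about +1.5°, so the knob is near 0.42 and needs about 61° clockwise.

carry_out(deltas=[[-0.25,-0.18,0,0,1],[-0.6,-0.43,0,0,1],[-0.9,-0.64,0,0,1],[-1,-0.71,0,0,1]], force=60)

```text
clock: 1.2
position: [0.368, 0.3937, 0.2538]
ee_rot: [0.232, 0.973, 0.0, 0.001]
ft_force: [0.2, 0.9, 0.6]
grip_width: 0.999
grasp_force: 0.0
```

carry_out(deltas=[[-0.3,-0.21,0,0,1],[-0.6,-0.43,0,0,1],[-0.9,-0.64,0,0,1],[-1,-0.71,0,0,1]])

```text
clock: 1.7
position: [0.4538, 0.2322, 0.2536]
ee_rot: [0.231, 0.973, 0.0, 0.0]
ft_force: [0.7, 1.4, -0.1]
grip_width: 1.002
grasp_force: 0.0
```

carry_out(deltas=[[-0.3,-0.21,0,0,1],[-0.6,-0.43,0,0,1],[-0.9,-0.64,0,0,1],[-1,-0.71,0,0,1]])

```text
clock: 2.2
position: [0.5402, 0.0703, 0.2533]
ee_rot: [0.231, 0.973, -0.0, 0.0]
ft_force: [-0.3, 0.8, 0.0]
grip_width: 1.001
grasp_force: 0.0
```

carry_out(deltas=[[-0.2,-0.15,0,-0.3,1],[-0.4,-0.3,0,-0.6,1],[-0.46,-0.33,0,-0.93,1],[-0.46,-0.33,0,-0.93,1],[-0.46,-0.33,0,-0.93,1]])

```text
clock: 2.82
position: [0.5786, -0.0009, 0.2532]
ee_rot: [-0.011, 1.0, 0.0, -0.0]
ft_force: [0.0, 1.1, 0.0]
grip_width: 0.999
grasp_force: 0.0
```

carry_out(deltas=[[0,-0.02,0.3,0,1],[0,-0.02,0.55,0,1],[0,-0.02,0.69,0,1],[0,-0.02,0.69,0,1]])

```text
clock: 3.32
position: [0.5777, -0.0043, 0.1485]
ee_rot: [-0.012, 1.0, 0.0, -0.001]
ft_force: [0.8, 0.2, 0.0]
grip_width: 1.001
grasp_force: 0.0
```

Run:
```python
from h import *
o=manip.get_obs();print(np.round(o['joint_pos'],2),np.round(o['position'],4),np.round(o['ft_force'],1))
S=camera('side');save(S,'s3.png',(180,330,200,370),4)
```

```text
[-0.36  0.32  0.34  1.73 -0.12  1.11  1.61] [ 0.5777 -0.0043  0.1485] [0.8 0.2 0. ]
```

View pics/s3.png

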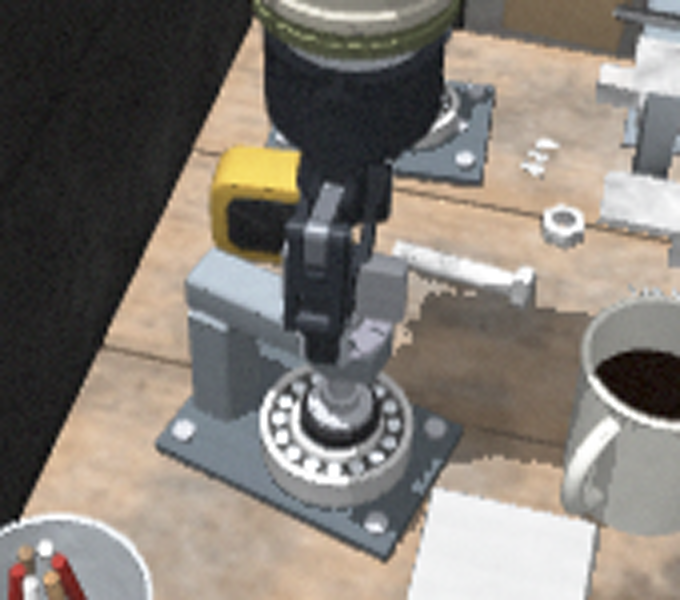

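The fingers stand either side of the bar, with the near finger at crop px (320,290) and clear of the collar. I'll close on it.

carry_out(deltas=[[0,0,0,0,-1],[0,0,0,0,-1],[0,0,0,0,-1],[0,0,0,0,-1],[0,0,0,0,-1],[0,0,0,0,-1]], force=60)

```text
clock: 4.12
position: [0.5789, -0.0051, 0.1502]
ee_rot: [-0.012, 1.0, 0.0, 0.0]
ft_force: [-2.8, 3.3, 6.2]
grip_width: 0.129
grasp_force: 59.0
```

carry_out(deltas=[[0,0,0,0.2,-1],[0,0,0,0.4,-1],[0,0,0,0.6,-1],[0,0,0,0.8,-1],[0,0,0,1,-1],[0,0,0,1,-1]])

```text
clock: 4.88
position: [0.579, -0.0048, 0.1502]
ee_rot: [0.248, 0.969, 0.001, 0.0]
ft_force: [-1.2, 3.5, 5.1]
grip_width: 0.13
grasp_force: 59.1
```

carry_out(deltas=[[0,0,0,0.2,-1],[0,0,0,0.4,-1],[0,0,0,0.6,-1],[0,0,0,0.8,-1],[0,0,0,1,-1],[0,0,0,1,-1],[0,0,0,1,-1]])

```text
clock: 5.75
position: [0.5791, -0.0045, 0.1502]
ee_rot: [0.489, 0.872, 0.001, 0.0]
ft_force: [-1.3, 4.9, 4.9]
grip_width: 0.135
grasp_force: 59.1
```

Run:
```python
from h import *
o=manip.get_obs();q=np.array(o['ee_rot']);print('bar deg',2*np.degrees(np.arctan2(q[1],q[0]))-180,np.round(o['position'],4),np.round(o['ft_force'],1),np.round(o['torque'],2))
for n in('top','side'):
    p=camera(n);P=cloud(p).reshape(-1,3)
    m=outline_of('clamp_a_grip',p)
    if m:
        Q=P[m[0]['region'].ravel()];Q=Q[(Q[:,2]>.154)&(Q[:,2]<.166)&(np.hypot(Q[:,0]-.578,Q[:,1]+.004)<.045)];print(n,m[0]['conf'],len(Q))
        if len(Q)>9: print(cv2.minAreaRect((Q[:,:2]*1000).astype(np.float32)))
    # plate again for arm direction
    d=np.hypot(P[:,0]-.5966,P[:,1]+.0095);k=P[(d<.085)&(P[:,2]>.0055)&(P[:,2]<.0115)];print('plate',cv2.minAreaRect((k[:,:2]*1000).astype(np.float32)))
```

```text
bar deg -58.51735820445424 [ 0.5791 -0.0045  0.1502] [-1.3  4.9  4.9] [ 0.93  0.27 -0.04]
top 0.49 18
((588.6524658203125, -27.249309539794922), (5.076695442199707, 10.496219635009766), 47.98496627807617)
plate ((596.6878051757812, -9.365798950195312), (92.43782043457031, 139.64852905273438), 75.52820587158203)
side 0.6 89
((572.5375366210938, 6.246711730957031), (10.234383583068848, 39.70450973510742), 26.739107131958008)
plate ((595.8216552734375, -6.961112976074219), (91.99237823486328, 140.9781036376953), 76.30889129638672)
```

carry_out(deltas=[[0,0,0,0.02,-1],[0,0,0,0.02,-1],[0,0,0,0.02,1],[0,0,0,0.02,1],[0,0,0,0.02,1],[0,0,0,0.02,1],[0,0,0,0.02,1]])

```text
clock: 6.82
position: [0.5787, -0.0057, 0.1497]
ee_rot: [0.494, 0.869, -0.0, -0.0]
ft_force: [0.2, -0.7, 0.1]
grip_width: 1.002
grasp_force: 0.0
```

carry_out(deltas=[[0,0,-0.3,0,1],[0,0,-0.6,0,1],[0,0,-0.9,0,1],[0,0,-1,0,1]])

```text
clock: 7.32
position: [0.5796, -0.0058, 0.3027]
ee_rot: [0.494, 0.869, 0.001, 0.002]
ft_force: [0.0, -0.5, -0.5]
grip_width: 1.0
grasp_force: 0.0
```

carry_out(deltas=[[0.2,-0.2,-0.2,0,1],[0.4,-0.4,-0.2,0,1],[0.6,-0.6,-0.2,0,1],[0.8,-0.8,-0.2,0,1],[0.8,-0.8,-0.2,0,1]])

```text
clock: 7.95
position: [0.4124, 0.0368, 0.3296]
ee_rot: [0.493, 0.87, 0.001, -0.0]
ft_force: [1.3, -0.3, -1.0]
grip_width: 1.0
grasp_force: 0.0
```

```bash
cat > chk.py <<'E'
from h import *
for n in('top','side'):
    p=camera(n);P=cloud(p).reshape(-1,3)
    for nm,c in (('A',(.578,-.004)),('B',(.5975,-.264))):
        Q=P[(P[:,2]>.154)&(P[:,2]<.166)&(np.hypot(P[:,0]-c[0],P[:,1]-c[1])<.045)]
        if len(Q)>9:
            w,V=np.linalg.eigh(np.cov(Q[:,:2].T));print(n,nm,len(Q),cv2.minAreaRect((Q[:,:2]*1000).astype(np.float32)),'pca',np.degrees(np.arctan2(V[1,1],V[0,1])))
    d=np.hypot(P[:,0]-.5966,P[:,1]+.0095);k=P[(d<.085)&(P[:,2]>.0055)&(P[:,2]<.0115)];print('plate',cv2.minAreaRect((k[:,:2]*1000).astype(np.float32)))
    save(p,n+'5.png',(150,330,160,380),3)
print(manip.get_obs()['clock'],manip.get_obs()['position'])
E
python3 chk.py
```

```text
top A 218 ((579.0294799804688, -5.010349273681641), (12.294082641601562, 59.396636962890625), 31.006729125976562) pca 120.77389490830272
top B 222 ((598.3168334960938, -266.05487060546875), (58.84897994995117, 12.879130363464355), 31.924226760864258) pca -146.77383771627063
plate ((596.3838500976562, -9.24554443359375), (93.55193328857422, 139.3560791015625), 76.24281311035156)
side A 167 ((578.23681640625, -2.7854671478271484), (11.888845443725586, 59.765403747558594), 31.394725799560547) pca 121.30171742144188
side B 111 ((597.5860595703125, -264.5885009765625), (60.713111877441406, 14.415570259094238), 32.76131820678711) pca -146.40787761548054
plate ((595.799560546875, -7.709941864013672), (92.95060729980469, 140.03213500976562), 75.64994049072266)
8.05 [0.41432509 0.03599745 0.32961294]
```

View pics/side5.png

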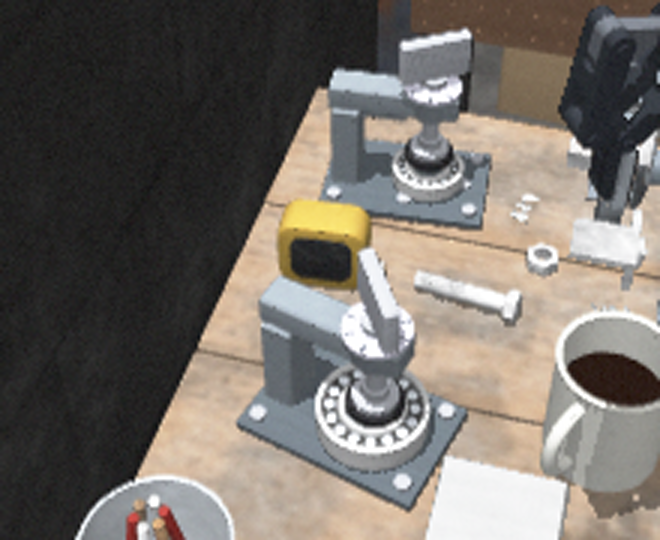

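View pics/top5.png

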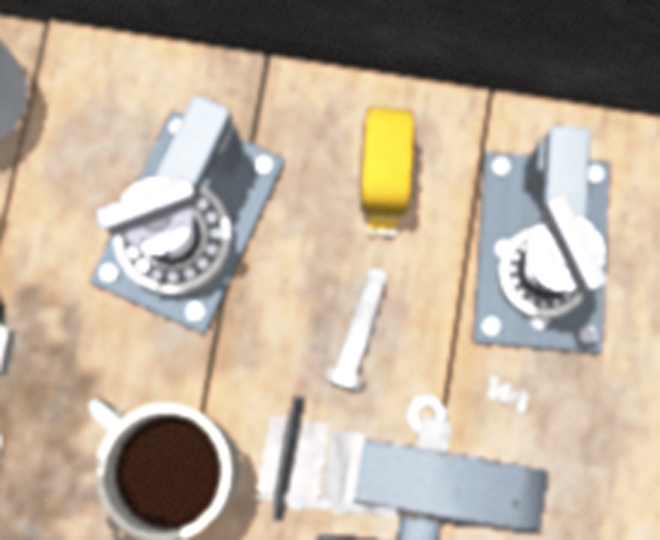

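The bar of clamp A (top crop px (145,205), side crop px (378,300)) lies at about -59° and the arm at -14°, so it is 45° past the touch. The bearing is in place, the other clamp hasn't moved, and the gripper is clear.

```bash
python3 -c "
from workcell import ticket
print(ticket.hand_in())"
```

```text
the job is handed in; nothing more can be done
None
```

The knob over the larger bearing was turned clockwise to about 45° past the touch point (44.8° measured from the cameras), then released and the job handed in at about 8 s; the bearing is still under the pad and the other clamp was not touched.

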